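# Level a rocking kitchen scale with its square key

## Robot

A 6-joint arm with a two-finger parallel gripper is mounted at the origin on a cart in front of the work surface, level with it; the furniture and walls round the work are solid. World frame = base frame: x ahead of the robot, y to its left, z up, the work surface at z = 0. Lengths are in m, angles in degrees, forces in N, time in s.
With the tool pointing down it reaches from about 0.35 to 0.85 m from the base axis. Payload 8.1 kg.
Tool frame: the origin (TCP) lies midway between the tips of the shut fingers; the grasp point (between the pads) lies 19 mm behind it; z points along the fingers, y is the line along which they close (so a half turn about z gives the same grasp; the last joint's range is limited). The gripper opens to 93 mm and grips with 3 to 60 N. Pads are 15 mm wide; open, the fingers measure 128 mm over their backs; the gripper's body (75 mm by 188 mm) begins 65 mm behind the grasp point.
Start: joints at [-78.747, 7.471, 85.268, -0, 87.261, -4.893], TCP at [0.167, -0.576, 0.219] pointing down, gripper open.
Joint ranges: [-169.43, 169.43], [-51.17, 129.36], [1.28, 143.12], [-76.62, 256.62], [0, 156.53], [-152.29, 152.29]. Speed limits (degrees/s): [136.94, 136.94, 159.86, 180, 180, 180].

## Interface

Orientations are given as a 3x3 rotation matrix whose columns are the frame's x, y, z axes.
In Python, from rig import ctrl gives the robot as it stands.
- The arm moves only by the tool servo_tool, never from a script. Its argument "steps" is a list of rows, each a list of 7 numbers: the turn, a rotation vector about the tool's x, y, z in degrees, then the shift along the tool's x, y, z in m, then the opening, from 0 (shut) to 1 (fully open). A call has 1 to 12 rows; each row shifts and turns the commanded pose from where the row before left it, along the tool's axes as they then stand; what a row does not reach is not made up. A row lasts 1/10 s, in which the tool goes at most 50 mm and 8.59 degrees, less where a joint would pass 70% of its speed; a pose out of reach is approached as far as the arm can. A call is refused whole if a number of a shift passes 0.05 or a number of a turn 8.59, either way. A call with a gripper value outside its range is refused whole. The fingers move at their own pace and stop on an object; the grip force is fixed at half the most. Time passes only in rows, so rows that do not move let the fingers close. It gives the time, the measured TCP pose, the force, the opening and the grip force at its end, in the units of the state.
- ctrl.get_obs(): the state, without advancing time (a new reading comes with each control period).
- ctrl.snapshot(name): name is "side" or "top" or "wrist"; returns (picture, depth): 384x512x3 uint8, red, green, blue; 384x512 float32, m along the optical axis (not along the pixel's ray), 0 where there is no reading.
- ctrl.calibration(name): a dict with "camera_matrix" (3x3 intrinsics, pixels), "R" (3x3) and "t" (3): a world point X has camera coordinates R X + t. Camera axes: x right, y down, z forward; pixel columns grow to the right and rows downward; lengths in m; the calibration is good to about 2 mm. A picture is of the moment at which its call begins: read the wrist's pose just before it. calibration takes no time and is no camera call; for the wrist camera it gives the pose at the moment of the call.
- ctrl.hand_in(): hands the job in; it is judged then, once.
The state is a dict: "time": time; "q": joint angles; "dq": joint speeds; "tau": joint torques, N m; "position": TCP position; "eef_rot": TCP orientation; "wrist_force": force on the tool from outside, world axes, zero at the start; "torque": the same for the moment, N m; "opening": finger opening in m; "grip_force": force on a finger pad.
Only numpy, scipy, OpenCV 4.12 (cv2) and the standard library are available. Lean on these libraries where they do the work, as an engineer would, in place of code of your own. Each camera call takes 0.05 s, during which the arm holds its last target. There are 200 camera calls.

## Task

The kitchen scale rocks because the foot under its open corner (no black plug) is screwed in too far. Take the blue key out of its tube, put it squarely all the way down into the square socket at that corner, press firmly down on it with about 10 N so that the corner stands on its foot, and turn the key clockwise until the bubble lies inside the ring of the level while you press. Finish like that: gripping the key, still pressing, bubble in the ring; do not lean on the weighing pan or disturb the things around.

Things in the scene. Friction and masses are not known exactly. Their poses are not given: they have to be found in the camera images.
- scale: White kitchen scale, 178 x 258 mm over its four corner lugs, deck 39 mm high; it cannot slide. Origin on the worktop under its middle, x to its back, y to its left. Round steel pan on its left part, black panel on its right. Its feet stand under the lugs at x = +-71, y = +-111 mm; three lugs have black plugs, the front left one (x = -71, y = +111) is open.
- pan: The round steel weighing pan of the scale, 115 mm across, rim 50 mm above the worktop. Origin: on the worktop under the pan's middle, which lies at x = 0, y = +36 mm in the scale's frame.
- level_key: Blue key, 104 mm long, 55 to 90 g, hanging upright in its tube at the start. Origin: the tip of its nose; z up along the key. Steel shaft 8 x 8 mm, sides along x and y, tapering to 3 mm over the last 10 mm; flange 22 mm across at 45 to 49 mm above the origin, which rests on the tube's rim; flat grip 46 mm along x, 14 mm thick along y, from 72 to 104 mm above the origin: pinch it across y.
- key_tube (a point): Centre of the mouth of the grey tube on the scale's right flank (x = +22, y = -112.5 mm in the scale's frame), 58 mm above the worktop, bore 13.6 mm; the key's shaft hangs 45 mm deep in it.
- socket (a point): Centre of the mouth of the square socket in the brass stem of the open corner's foot, 37 mm above the worktop, 2 mm below the lug's rim (bore 25 mm). Hole 9.4 x 9.4 mm, 20 mm deep, mouth flared to 13 mm; its sides lie along the point's x and y, which turn with the foot (z up): the key fits at every quarter turn, with 0.2 rad of play. Fully in, the key's origin is 20 mm below this point.
- foot: The screw foot of the open corner: brass stem with the socket, black rubber foot 27 mm across. Thread 4 mm a turn; clockwise from above lengthens it and lifts the corner. It turns stiffly (0.05 N m), stays where it is left, and must be turned 0.6 to 1.3 rad clockwise from the start (1 rad more to its stop), plus the key's play. Origin: centre of its underside.
- vial (a point): Centre of the round level at the front of the black panel (x = -30, y = -67.5 mm in the scale's frame): green, 40 mm across, steel rim, black ring of 19 mm diameter, pale bubble of 12 mm.
- bubble (a joint): Bubble's place in m, 0 = middle of the ring, growing away from the open corner as that sinks. Unpressed, the scale stands on its other feet and the bubble is within 3 mm of 0 and tells nothing. With 5 N or more there the corner sinks on to its foot and the bubble shows 6 to 14 mm (0.15 mm more per N: rubber sole); pressed, a radian clockwise moves it about -10 mm. In the ring: within 3 mm of 0.
- lemon: Yellow lemon, 71 x 53 x 51 mm. Bystander, origin at its underside.
- honey_jar: Jar of honey, 60 mm wide, 99 mm high. Bystander, origin under its middle.
- tumbler: Clear drinking glass, 81 mm wide, 91 mm high. Bystander, origin under its middle.
- tuna_tin: Flat round tin, 86 mm wide, 40 mm high. Bystander, origin under its middle.
There are look-alikes about, which are no part of the job. Several things have the shape of the level_key; the one meant has the colours described above.

How it is judged (in metres and radians):
On the way, in this order (a step that is already met when the one before it is completed fails the run):
1. the key is down in the socket of the open corner (z of level_key in the frame of socket below -0.015 m and horizontal distance between level_key and socket below 0.004 m and angle between level_key's own z axis and vertical below 0.15 rad), for 0.2 s.
2. the corner is pressed on to its foot and the bubble lies in the ring (contact force between foot and scale above 4 N and value of joint bubble between -0.003 and 0.003 m), for 0.4 s.
At the end, for the whole second after the job is handed in: The key is still gripped and stands upright (within 0.15 rad), at least 15 mm deep in the socket; the open corner's foot bears on the worktop with more than 4 N, pressed through the key; the bubble lies within 3 mm of the middle of the ring and is at rest (all of step 1 and all of step 2 and contact force between the fingers and level_key above 2 N and velocity of joint bubble between -0.002 and 0.002 m/s); the arm keeps its last pose, push and grip.
It fails at once if the weighing pan is leaned on (more than 8 N) (contact force between any of the arm, the fingers, level_key and pan above 8 N).
It fails at once if a thing standing around is shifted by more than 2 cm (distance of any of lemon, honey_jar, tumbler, tuna_tin from where it was at the start of the episode above 0.02 m).
It also fails if it takes over 64 s, if anything falls off the work surface, if the arm or the gripper's body presses on something with over 40 N, if the wrist force passes 120 N, or if a joint passes its speed limit or range.

## Working session

There is one attempt and no reset: what is moved stays moved. The work goes in short steps, Python scripts to look and compute and a tool call to move; the robot and the scene stay as the last step left them, time stands still between calls to the robot, and variables do not carry over. Pictures are saved under pics/ and viewed, at most 11 in all, crops included, and the job is handed in when it is done.

Besides the shell and the picture viewer there is one more tool, called as name(argument=value, ...), one argument or row to a line, values as JSON. servo_tool: Moves the arm, as the interface text tells. Its arguments: {"type":"object","properties":{"steps":{"type":"array","items":{"type":"array","items":{"type":"number"}}}},"required":["steps"]}

```bash
mkdir -p pics; ls; cat > h.py <<'E'
import numpy as np, cv2
from rig import ctrl
def snap(n):
    c=ctrl.calibration(n); p,d=ctrl.snapshot(n)
    return p,d,np.array(c["camera_matrix"]),np.array(c["R"]),np.array(c["t"])
def ray(K,R,t,u,v,z):
    o=-R.T@t; d=R.T@np.linalg.inv(K)@[u,v,1.]
    return o+d*(z-o[2])/d[2]
def pix(K,R,t,X):
    x=K@(R@np.array(X)+t); return x[:2]/x[2]
def pts(d,K,R,t):
    v,u=np.indices(d.shape); c=np.stack([(u-K[0,2])/K[0,0]*d,(v-K[1,2])/K[1,1]*d,d],-1)
    return (c-t)@R
E
python3 - <<'E'
from h import *
for n in("top","side"):
    p,d,K,R,t=snap(n); np.savez(f"{n}0.npz",p=p,d=d,K=K,R=R,t=t)
    cv2.imwrite(f"pics/{n}0.png",cv2.resize(p[...,::-1],(800,600)))
    print(n,-R.T@t,K[0,0])
o=ctrl.get_obs(); print(o)
E
```

```text
pics
top [ 0.37363272 -0.00401328  1.26492393] 426.3468020570569
side [0.46002043 0.91661326 0.39317856] 387.4395183281449
{'time': 0.1, 'q': array([-7.87475361e+01,  7.51120779e+00,  8.53235100e+01, -7.07224465e-04,
        8.72617041e+01, -4.89222002e+00]), 'dq': array([-0.13065175, -0.10150523, -0.08034403,  0.03922093, -0.08253362,
       -0.12027929]), 'tau': array([ 2.34291721e-03, -5.61343575e+01, -4.93092942e+01,  7.73277995e-02,
        2.92404281e-02, -8.34002981e-05]), 'position': array([ 0.1667619 , -0.57581835,  0.21768339]), 'eef_rot': array([[ 9.60562445e-01,  2.78064154e-01, -3.40476850e-04],
       [ 2.78064331e-01, -9.60561040e-01,  1.64812385e-03],
       [ 1.31235366e-04, -1.67780034e-03, -9.99998584e-01]]), 'wrist_force': array([-0.35851014,  0.09006224,  0.04415467]), 'torque': array([-0.01358906, -0.01335156,  0.00317355]), 'grip_force': 0.0, 'opening': 0.09284783633434783}
```

View pics/top0.png

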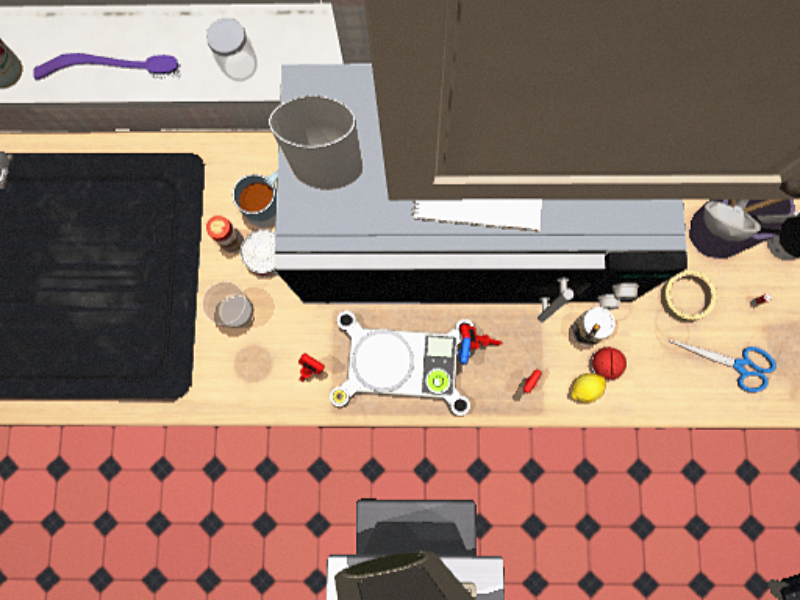

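View pics/side0.png

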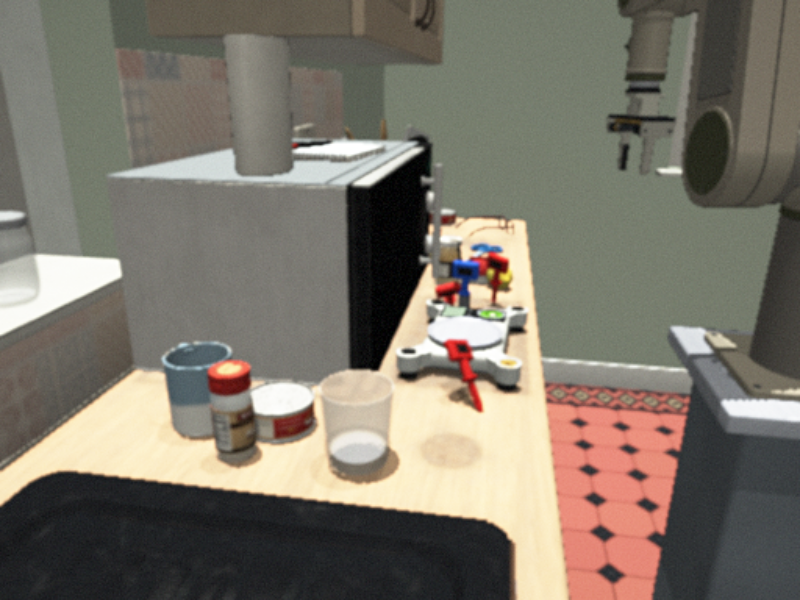

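Top view (800x600 scale): candidates for the key are blue upright in the tube (465,348), and red look-alikes at (311,367), (482,340), (532,380). I choose the blue one at the scale's right flank. The open lug is at (339,396). The black plugs are at (347,320), (465,326) and (460,405), and the oven stands close behind. The side view shows the blue key upright at (465,270).

```bash
python3 - <<'E'
from h import *
s=np.load("top0.npz"); p,d,K,R,t=[s[k] for k in("p","d","K","R","t")]
c=p[190:275,190:350]; cv2.imwrite("pics/crop0.png",cv2.resize(c[...,::-1],None,fx=5,fy=5,interpolation=cv2.INTER_CUBIC))
hsv=cv2.cvtColor(p,cv2.COLOR_RGB2HSV); P=pts(d,K,R,t)
k=.64
# coarse corners
lug={}
for n,(u,v) in dict(BL=(347,320),BR=(465,326),FR=(460,405),FL=(339,396)).items():
    u,v=u*k,v*k; w=[(int(round(v))+j,int(round(u))+i) for j in range(-8,9) for i in range(-8,9)]
    if n=="FL": m=[(a,b) for a,b in w if 18<hsv[a,b,0]<35 and hsv[a,b,1]>110]
    else: m=[(a,b) for a,b in w if hsv[a,b,2]<70]
    if m: v,u=np.mean(m,0)
    lug[n]=ray(K,R,t,u,v,.039); print(n,len(m),u,v,lug[n])
obj=np.array([[71,111],[71,-111],[-71,-111],[-71,111]])/1e3
X=np.array([lug[n][:2] for n in("BL","BR","FR","FL")]); c0=X.mean(0)
U,S,V=np.linalg.svd(obj.T@(X-c0)); Rs=(U@V).T; print(c0,np.degrees(np.arctan2(Rs[1,0],Rs[0,0])),np.linalg.det(Rs)); print("res",(obj@Rs.T+c0-X)*1e3)
for n,o in dict(tube=(.022,-.1125),sock=(-.071,.111),vial=(-.03,-.0675)).items(): print(n,Rs@o+c0)
b=(hsv[...,0]>100)&(hsv[...,0]<128)&(hsv[...,1]>140)&(hsv[...,2]>70); b[:,:270]=0;b[:,320:]=0
b[:200]=0;b[240:]=0
v,u=np.nonzero(b); print("blue",len(u),u.mean(),v.mean(),ray(K,R,t,u.mean(),v.mean(),.117),np.percentile(P[b],[5,50,95],axis=0))
print("oven pts", [P[y,x] for y,x in((188,256),(175,256),(150,256),(110,300))])
E
```

```text
BL 41 220.8780487804878 204.70731707317074 [0.57749869 0.12904169 0.039     ]
BR 28 298.9642857142857 212.96428571428572 [ 0.5533776  -0.09827017  0.039     ]
FR 44 294.04545454545456 258.9318181818182 [ 0.42129325 -0.08254285  0.039     ]
FL 42 216.66666666666666 253.3095238095238 [0.43650987 0.13837277 0.039     ]
[0.49716985 0.02165036] -5.07938322041164 0.9999999999999992
res [[ 0.21982899 -3.11327631]
 [ 4.68595582  3.07038363]
 [-4.67206552 -0.08484349]
 [-0.2337193   0.12773616]]
tube [ 0.50912317 -0.09235564]
sock [0.43627615 0.13850051]
vial [ 0.46131149 -0.04292849]
blue 94 297.09574468085106 224.25531914893617 [ 0.51112009 -0.08682243  0.117     ] [[ 0.49305588 -0.09503729  0.05997237]
 [ 0.51234668 -0.08686032  0.1140674 ]
 [ 0.53141883 -0.08109779  0.11852246]]
oven pts [array([0.61169001, 0.02478364, 0.1143946 ]), array([0.61166102, 0.0210762 , 0.26847901]), array([0.66977129, 0.02101622, 0.28228344]), array([ 0.66164836, -0.06312693,  0.55161624])]
```

View pics/crop0.png

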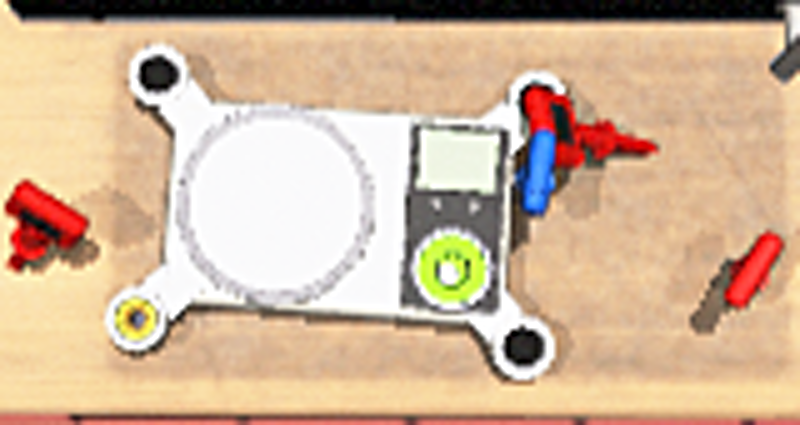

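The crop shows the blue grip upright at crop (540,170), running roughly along the scale's x. A red look-alike leans behind it at (560,115). The open brass socket is at (137,318). The blue key is confirmed, so I'm moving above it for a close look.

servo_tool(
  steps=[
    [0, 0, 0, 0.034, -0.035, -0.007, 1],
    [0, 0, 0, 0.034, -0.035, -0.007, 1],
    [0, 0, 0, 0.034, -0.035, -0.007, 1],
    [0, 0, 0, 0.034, -0.035, -0.007, 1],
    [0, 0, 0, 0.034, -0.035, -0.007, 1],
    [0, 0, 0, 0.034, -0.035, -0.007, 1],
    [0, 0, 0, 0.034, -0.035, -0.007, 1],
    [0, 0, 0, 0.034, -0.035, -0.007, 1],
    [0, 0, 0, 0.034, -0.035, -0.007, 1],
    [0, 0, 0, 0.034, -0.035, -0.007, 1],
    [0, 0, 0, 0.034, -0.035, -0.007, 1],
    [0, 0, 0, 0.034, -0.035, -0.007, 1],
  ],
)

```text
time: 1.3
position: [0.4423, -0.0574, 0.3028]
eef_rot: [[0.961, 0.278, 0.0], [0.278, -0.961, -0.0], [0.0, 0.0, -1.0]]
wrist_force: [1.3, -1.2, 0.4]
opening: 0.0932
grip_force: 0.0
```

servo_tool(
  steps=[
    [0, 0, -8.5, 0, 0, 0, 1],
    [0, 0, -8.5, 0, 0, 0, 1],
    [0, 0, -8.5, 0, 0, 0, 1],
    [0, 0, -8.5, 0, 0, 0, 1],
    [0, 0, -8.5, 0, 0, 0, 1],
    [0, 0, -8.5, 0, 0, 0, 1],
    [0, 0, -8.5, 0, 0, 0, 1],
    [0, 0, -8.5, 0, 0, 0, 1],
    [0, 0, -8.5, 0, 0, 0, 1],
    [0, 0, -8.5, 0, 0, 0, 1],
    [0, 0, -8.5, 0, 0, 0, 1],
    [0, 0, -8.5, 0, 0, 0, 1],
  ],
)

```text
time: 2.5
position: [0.4417, -0.0594, 0.3022]
eef_rot: [[-0.477, 0.879, -0.001], [0.879, 0.477, 0.0], [0.001, -0.001, -1.0]]
wrist_force: [-0.4, 0.4, -0.7]
opening: 0.0933
grip_force: 0.0
```

servo_tool(
  steps=[
    [0, 0, -8.2, 0, 0, 0, 1],
    [0, 0, -8.2, 0, 0, 0, 1],
    [0, 0, -8.2, 0, 0, 0, 1],
    [0, 0, -8.2, 0, 0, 0, 1],
    [0, 0, -8.2, 0, 0, 0, 1],
    [0, 0, -8.2, 0, 0, 0, 1],
    [0, 0, -8.2, 0, 0, 0, 1],
    [0, 0, 0, 0, 0, 0, 1],
    [0, 0, 0, 0, 0, 0, 1],
  ],
)

```text
time: 3.4
position: [0.4419, -0.0594, 0.3024]
eef_rot: [[-0.997, 0.082, -0.0], [0.082, 0.997, 0.0], [0.0, 0.0, -1.0]]
wrist_force: [0.1, -0.6, 0.0]
opening: 0.0931
grip_force: 0.0
```

```bash
python3 - <<'E'
from h import *
o=ctrl.get_obs(); print(o["time"],o["position"],o["eef_rot"],o["q"])
p,d,K,R,t=snap("wrist"); np.savez("w1.npz",p=p,d=d,K=K,R=R,t=t); print(-R.T@t,R[2],K[0,0])
cv2.imwrite("pics/w1.png",cv2.resize(p[...,::-1],(800,600)))
E
```

```text
3.4 [ 0.44185135 -0.05939898  0.30236637] [[-9.96630124e-01  8.20253527e-02 -4.87188971e-04]
 [ 8.20252871e-02  9.96630237e-01  1.53208764e-04]
 [ 4.98114263e-04  1.12730654e-04 -9.99999870e-01]] [-1.42524506e+01 -1.79334328e+01  1.00495607e+02  1.64976718e-03
  9.74670419e+01 -9.95472456e+01]
[ 0.36803008 -0.05376945  0.46837466] [ 0.26061352 -0.02095471 -0.96521578] 267.03776180477763
```

View pics/w1.png

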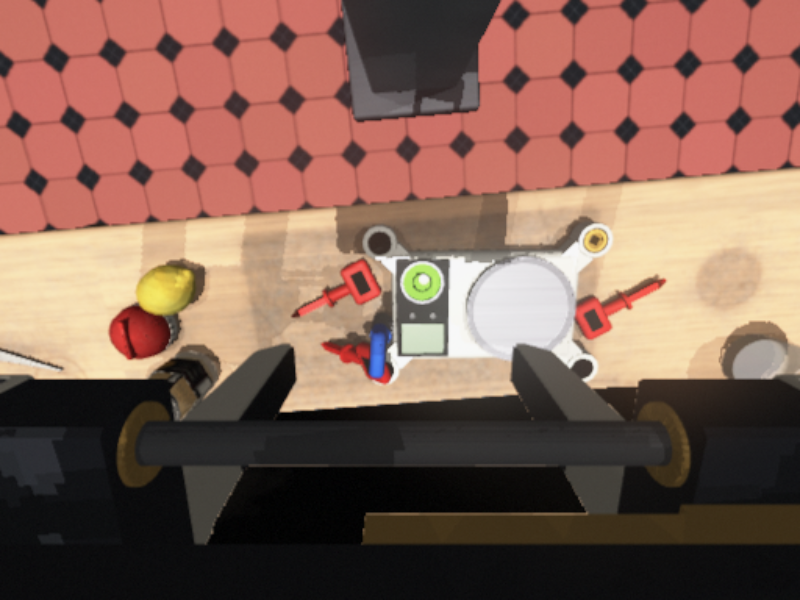

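The wrist view (800x600) shows the blue key upright at (378,350) with a red look-alike lying behind it at (365,360). The brass socket is at (596,240), the vial at (422,281), and the plugs at (380,241) and (582,366). Measuring both ends now.

```bash
cat > m.py <<'E'
from h import *
def blue(p,d,K,R,t):
    hsv=cv2.cvtColor(p,cv2.COLOR_RGB2HSV); P=pts(d,K,R,t)
    b=(hsv[...,0]>100)&(hsv[...,0]<128)&(hsv[...,1]>120)&(hsv[...,2]>50)&(d>0)
    return b,P
def lug(p,d,K,R,t,guess,z,kind,r=10):
    hsv=cv2.cvtColor(p,cv2.COLOR_RGB2HSV); u0,v0=pix(K,R,t,guess); v,u=np.indices(d.shape)
    w=np.hypot(u-u0,v-v0)<r
    m=w&((hsv[...,0]>12)&(hsv[...,0]<38)&(hsv[...,1]>100) if kind=="brass" else (hsv[...,2]<75))
    n,l,s,c=cv2.connectedComponentsWithStats(m.astype(np.uint8)); 
    if n<2: return None
    i=1+np.argmax(s[1:,4]); x,y,w,h,a=s[i]
    ct,_=cv2.findContours((l==i).astype(np.uint8),cv2.RETR_EXTERNAL,cv2.CHAIN_APPROX_NONE)
    (cu,cv_),rr=cv2.minEnclosingCircle(ct[0]); return (cu,cv_,a,rr),ray(K,R,t,cu,cv_,z)
E
python3 - <<'E'
from m import *
for f in("w1.npz","top0.npz"):
    s=np.load(f); p,d,K,R,t=[s[k] for k in("p","d","K","R","t")]; print(f)
    b,P=blue(p,d,K,R,t); b&=(abs(P[...,0]-.511)<.05)&(abs(P[...,1]+.088)<.04)
    print("blue z",np.percentile(P[b][:,2],[5,25,50,75,95]))
    top=b&(P[...,2]>.108); v,u=np.nonzero(top)
    Q=np.array([ray(K,R,t,a,c,.117)[:2] for a,c in zip(u,v)])
    print(len(Q),cv2.minAreaRect((Q*1e3).astype(np.float32)), P[top].mean(0))
    for n,g,z,k in(("FL",(.436,.1385,.037),.037,"brass"),("FR",(.4213,-.0825,.039),.039,"b"),("BL",(.5775,.129,.039),.039,"b")):
        print(n,lug(p,d,K,R,t,g,z,k))
s=np.load("w1.npz");c=s["p"][130:190,350:410]
c1=s["p"][195:255,205:265]
cv2.imwrite("pics/c2.png",np.hstack([cv2.resize(x[...,::-1],(400,400),interpolation=cv2.INTER_CUBIC) for x in(c,c1)]))
E
```

```text
w1.npz
blue z [0.06584198 0.11476034 0.11574893 0.11661671 0.11741216]
257 ((510.3434143066406, -89.08333587646484), (13.214510917663574, 43.67902755737305), 81.5193099975586) [ 0.51033875 -0.08909347  0.11566265]
FL ((380.7162170410156, 153.3378448486328, np.int32(169), 7.649876117706299), array([0.43505737, 0.13947507, 0.037     ]))
FR ((242.6666717529297, 155.3333282470703, np.int32(152), 6.8719401359558105), array([ 0.41963109, -0.08212154,  0.039     ]))
BL ((372.1000061035156, 234.89999389648438, np.int32(104), 6.198479652404785), array([0.57581875, 0.12891024, 0.039     ]))
top0.npz
blue z [0.06000421 0.11162817 0.11404895 0.1159623  0.11851707]
82 ((511.9107360839844, -87.7620620727539), (14.358518600463867, 44.24933624267578), 82.27342987060547) [ 0.51269895 -0.08787898  0.11454776]
FL ((216.61764526367188, 253.2058868408203, np.int32(45), 4.038201332092285), array([0.43690703, 0.13875216, 0.037     ]))
FR ((294.0, 259.0, np.int32(44), 3.6056511402130127), array([ 0.42110068, -0.0824116 ,  0.039     ]))
BL ((221.0, 204.39999389648438, np.int32(39), 3.4001028537750244), array([0.57840879, 0.12870248, 0.039     ]))
```

View pics/c2.png

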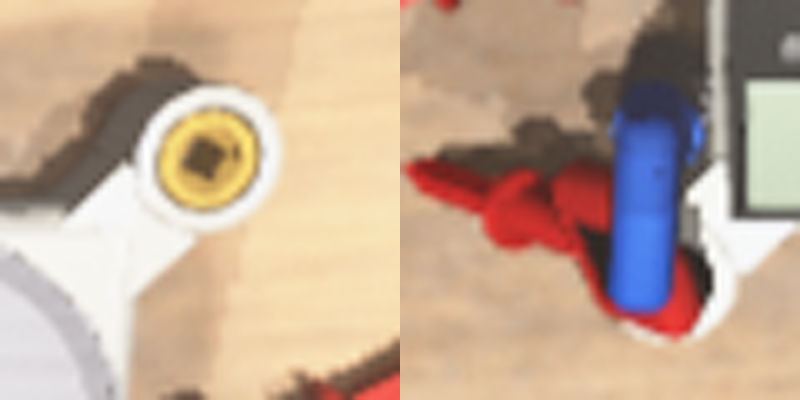

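The left crop shows the square hole, with sides rotated in the brass stem. The right crop shows the blue grip clear above the red look-alike, which lies lower. The key's grip is at about (0.511,-0.0885) with yaw about -8°, and its top is at z ≈ 0.116, as expected (0.117). Next is the approach and grasp.

servo_tool(
  steps=[
    [0, 0, 3.5, 0, 0, 0, 1],
    [0, 0, 0, -0.018, -0.0047, 0.025, 1],
    [0, 0, 0, -0.018, -0.0047, 0.025, 1],
    [0, 0, 0, -0.018, -0.0047, 0.025, 1],
    [0, 0, 0, -0.018, -0.0047, 0.025, 1],
    [0, 0, 0, 0, 0, 0.03, 1],
    [0, 0, 0, 0, 0, 0.03, 1],
    [0, 0, 0, 0, 0, 0.03, 1],
    [0, 0, 0, 0, 0, 0.02, 1],
    [0, 0, 0, 0, 0, 0.006, 1],
    [0, 0, 0, 0, 0, 0, 1],
    [0, 0, 0, 0, 0, 0, 1],
  ],
)

```text
time: 4.65
position: [0.5115, -0.0882, 0.0879]
eef_rot: [[-0.99, 0.139, 0.002], [0.139, 0.99, -0.0], [-0.002, -0.0, -1.0]]
wrist_force: [-0.1, -0.4, 0.7]
opening: 0.0933
grip_force: 0.0
```

servo_tool(
  steps=[
    [0, 0, 0, 0, 0, 0, 0.4],
    [0, 0, 0, 0, 0, 0, 0.3],
    [0, 0, 0, 0, 0, 0, 0.2],
    [0, 0, 0, 0, 0, 0, 0.1],
    [0, 0, 0, 0, 0, 0, 0],
    [0, 0, 0, 0, 0, 0, 0],
    [0, 0, 0, 0, 0, 0, 0],
    [0, 0, 0, 0, 0, 0, 0],
    [0, 0, 0, 0, 0, 0, 0],
  ],
)

```text
time: 5.55
position: [0.5107, -0.088, 0.0866]
eef_rot: [[-0.99, 0.138, -0.0], [0.138, 0.99, -0.0], [0.0, -0.0, -1.0]]
wrist_force: [0.2, -0.3, -0.4]
opening: 0.0256
grip_force: 0.0
```

servo_tool(
  steps=[
    [0, 0, 0, 0, 0, 0, 0],
    [0, 0, 0, 0, 0, 0, 0],
    [0, 0, 0, 0, 0, 0, 0],
    [0, 0, 0, 0, 0, 0, 0],
    [0, 0, 0, 0, 0, 0, 0],
    [0, 0, 0, 0, 0, 0, 0],
  ],
)

```text
time: 6.15
position: [0.5107, -0.0882, 0.0866]
eef_rot: [[-0.99, 0.138, -0.0], [0.138, 0.99, -0.0], [0.0, -0.0, -1.0]]
wrist_force: [-0.4, -1.5, 0.1]
opening: 0.0137
grip_force: 29.9
```

servo_tool(
  steps=[
    [0, 0, 0, 0, 0, -0.005, 0],
    [0, 0, 0, 0, 0, -0.01, 0],
    [0, 0, 0, 0, 0, -0.015, 0],
    [0, 0, 0, 0, 0, -0.02, 0],
    [0, 0, 0, 0, 0, -0.02, 0],
    [0, 0, 0, 0, 0, -0.02, 0],
    [0, 0, 0, 0, 0, -0.02, 0],
    [0, 0, 0, 0, 0, -0.02, 0],
    [0, 0, 0, 0, 0, -0.02, 0],
    [0, 0, 0, 0, 0, 0, 0],
    [0, 0, 0, 0, 0, 0, 0],
  ],
)

```text
time: 7.25
position: [0.511, -0.0878, 0.2375]
eef_rot: [[-0.99, 0.138, 0.001], [0.138, 0.99, -0.0], [-0.001, 0.0, -1.0]]
wrist_force: [0.3, -0.2, -1.1]
opening: 0.0139
grip_force: 29.9
```

```bash
python3 - <<'E'
from m import *
o=ctrl.get_obs(); print(o["time"],o["position"],o["opening"],o["grip_force"])
ims=[]
for n in("wrist","top","side"):
    p,d,K,R,t=snap(n); np.savez(f"{n}2.npz",p=p,d=d,K=K,R=R,t=t,pos=o["position"],rot=o["eef_rot"])
    ims.append(p)
    if n=="top":
        u,v=pix(K,R,t,o["position"]);print("top tcp px",u,v)
    if n=="side":
        u,v=pix(K,R,t,o["position"]);print(u,v); u,v=int(u),int(v)
        c=p[max(v-50,0):v+50,u-50:u+50]; ims.append(c)
cv2.imwrite("pics/a3.png",np.hstack([cv2.resize(ims[0][...,::-1],(400,300)),cv2.resize(ims[3][...,::-1],(300,300))]))
E
```

```text
7.25 [ 0.5109542  -0.08782027  0.2374706 ] 0.013891408463968028 29.938680231571198
top tcp px 301.02568280363914 218.40822951882953
301.2536295357217 121.13924882741031
```

View pics/a3.png

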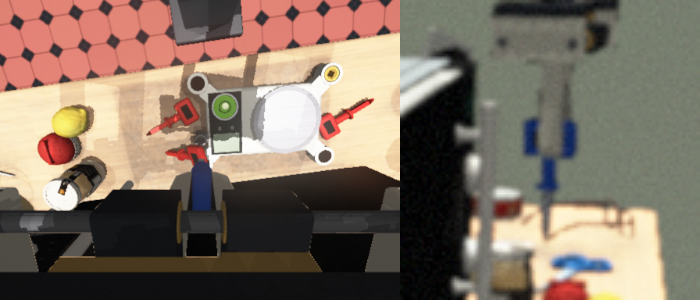

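The key is gripped upright: the side crop shows the shaft vertical at x≈547. The wrist view shows the open socket at (331,73). I'm moving to where the wrist camera looks straight down on the socket.

servo_tool(
  steps=[
    [0, 0, 0, 0.007, 0.037, 0, 0],
    [0, 0, 0, 0.007, 0.037, 0, 0],
    [0, 0, 0, 0.007, 0.037, 0, 0],
    [0, 0, 0, 0.007, 0.037, 0, 0],
    [0, 0, 0, 0.007, 0.037, 0, 0],
    [0, 0, 0, 0.007, 0.037, 0, 0],
    [0, 0, 0, 0, 0, 0.025, 0],
    [0, 0, 0, 0, 0, 0.025, 0],
    [0, 0, 0, 0, 0, 0.025, 0],
    [0, 0, 0, 0, 0, 0.022, 0],
    [0, 0, 0, 0, 0, 0, 0],
    [0, 0, 0, 0, 0, 0, 0],
  ],
)

```text
time: 8.6
position: [0.499, 0.1375, 0.139]
eef_rot: [[-0.99, 0.138, -0.002], [0.138, 0.99, -0.0], [0.002, -0.001, -1.0]]
wrist_force: [0.4, -0.7, 0.3]
opening: 0.0138
grip_force: 30.0
```

```bash
python3 - <<'E'
from m import *
o=ctrl.get_obs(); print(o["time"],o["position"],o["eef_rot"][:,0])
S=[snap("wrist") for _ in range(6)]; p=np.mean([s[0] for s in S],0).astype(np.uint8); _,d,K,R,t=S[0]
np.savez("w3.npz",p=p,d=d,K=K,R=R,t=t,pos=o["position"],rot=o["eef_rot"])
r=lug(p,d,K,R,t,(.436,.139,.037),.037,"brass",r=14); print(r)
# rectify onto plane z=.037: 0.1mm/px, 40mm square, image up=+x, left=+y
c=r[1][:2]; h=.02; W=[(c[0]+h,c[1]+h),(c[0]+h,c[1]-h),(c[0]-h,c[1]-h),(c[0]-h,c[1]+h)]
src=np.float32([pix(K,R,t,(a,b,.037)) for a,b in W])
M=cv2.getPerspectiveTransform(src,np.float32([[0,0],[400,0],[400,400],[0,400]]))
q=cv2.warpPerspective(p,M,(400,400),flags=cv2.INTER_CUBIC); cv2.imwrite("pics/sock.png",np.hstack([q[...,::-1],cv2.resize(p[...,::-1],(400,300))[:,:] if 0 else cv2.resize(p[...,::-1],(400,400))]))
g=cv2.cvtColor(q,cv2.COLOR_RGB2GRAY)
for th in(60,80,100,120):
    m=(g<th).astype(np.uint8); yy,xx=np.indices(m.shape); m[np.hypot(xx-200,yy-200)>95]=0
    ct,_=cv2.findContours(m,cv2.RETR_EXTERNAL,cv2.CHAIN_APPROX_NONE)
    if ct: print(th,cv2.minAreaRect(max(ct,key=cv2.contourArea)),max(map(cv2.contourArea,ct)))
E
```

```text
8.6 [0.49903894 0.13753323 0.13904704] [-0.99037238  0.13841208  0.00215454]
((250.45237731933594, 129.9761962890625, np.int32(383), 12.123106002807617), array([0.43327545, 0.13904062, 0.037     ]))
60 ((199.17996215820312, 201.79928588867188), (78.5649185180664, 56.3562126159668), 41.877872467041016) 2200.0
80 ((199.75059509277344, 202.4365234375), (87.61007690429688, 86.62303924560547), 30.784147262573242) 6743.5
100 ((196.5628662109375, 202.64935302734375), (105.67848205566406, 111.90300750732422), 29.60445213317871) 9874.0
120 ((200.8934326171875, 199.67214965820312), (156.07696533203125, 156.9732208251953), 50.194427490234375) 19206.0
```

View pics/sock.png

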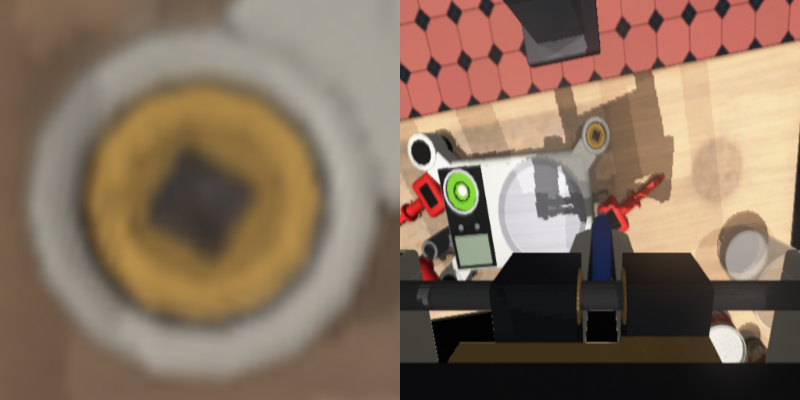

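In the rectified patch (up=+x, left=+y, 0.1 mm/px) the square hole is centred near (199,202). Its sides are turned 30° in the image, which gives a socket yaw of 150° modulo 90°. I'll turn the key to yaw 150° and hover above the socket.

servo_tool(
  steps=[
    [0, 0, 7.33, 0, 0, 0, 0],
    [0, 0, 7.33, 0, 0, 0, 0],
    [0, 0, 7.33, 0, 0, 0, 0],
    [0, 0, 0, 0.0187, -0.0102, 0, 0],
    [0, 0, 0, 0.0187, -0.0102, 0, 0],
    [0, 0, 0, 0.0187, -0.0102, 0, 0],
    [0, 0, 0, 0, 0, 0.011, 0],
    [0, 0, 0, 0, 0, 0, 0],
    [0, 0, 0, 0, 0, 0, 0],
    [0, 0, 0, 0, 0, 0, 0],
  ],
)

```text
time: 9.9
position: [0.4366, 0.1391, 0.129]
eef_rot: [[-0.866, 0.499, 0.0], [0.499, 0.866, 0.0], [-0.0, 0.0, -1.0]]
wrist_force: [0.1, 0.4, -0.4]
opening: 0.0137
grip_force: 30.0
```

```bash
python3 - <<'E'
from m import *
o=ctrl.get_obs(); print(o["time"],o["position"],o["eef_rot"][:,0],o["q"][5])
out=[]
for n in("wrist","side"):
    S=[snap(n) for _ in range(5)]; p=np.mean([s[0] for s in S],0).astype(np.uint8); _,d,K,R,t=S[0]
    np.savez(f"{n}4.npz",p=p,d=d,K=K,R=R,t=t,pos=o["position"])
    print(n,"tcp px",pix(K,R,t,o["position"]),"sock",pix(K,R,t,(.435,.139,.037)),"tip",pix(K,R,t,o["position"]-[0,0,.0736]))
    u,v=map(int,pix(K,R,t,(.435,.139,.06))); print(u-40,v-40)
    c=p[max(0,v-40):v+40,u-40:u+40]; out.append(cv2.resize(c[...,::-1],(400,400),interpolation=cv2.INTER_CUBIC))
cv2.imwrite("pics/hover.png",np.hstack(out))
E
```

```text
9.9 [0.43661768 0.13912799 0.12897912] [-8.66391422e-01  4.99365385e-01 -3.40750541e-04] -48.78234867850502
wrist tcp px [259.32074291 234.21792593] sock [257.82763063 195.28730452] tip [258.82565823 201.95865829]
217 162
side tcp px [328.10117705 191.46905842] sock [325.79369192 231.61485681] tip [325.63119706 223.80175619]
286 181
```

View pics/hover.png

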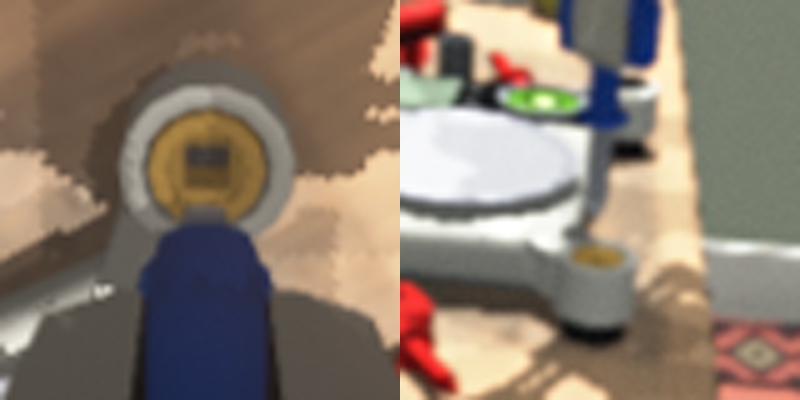

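```bash
python3 - <<'E'
from h import *
s=np.load("wrist4.npz");K,R,t=s["K"],s["R"],s["t"]
a=ray(K,R,t,258.4,203.2,.0555);b=ray(K,R,t,258.4,195.2,.037);print("wrist tip",a,"hole",b,b-a)
s=np.load("side4.npz");K,R,t=s["K"],s["R"],s["t"]
def ry(u,v,y):
    o=-R.T@t; d=R.T@np.linalg.inv(K)@[u,v,1.]; return o+d*(y-o[1])/d[1]
a=ry(324.4,226.5,.139);b=ry(325.7,232,.139);print("side tip",a,"hole",b,b-a)
E
```

```text
wrist tip [0.4374415  0.13819175 0.0555    ] hole [0.43520838 0.13954271 0.037     ] [-0.00223313  0.00135096 -0.0185    ]
side tip [0.4387836  0.139      0.04879254] hole [0.43513601 0.139      0.03607104] [-0.00364759  0.         -0.01272149]
```

servo_tool(
  steps=[
    [0, 0, 0, 0.0031, -0.0006, 0, 0],
    [0, 0, 0, 0, 0, 0.005, 0],
    [0, 0, 0, 0, 0, 0.005, 0],
    [0, 0, 0, 0, 0, 0.004, 0],
    [0, 0, 0, 0, 0, 0.004, 0],
    [0, 0, 0, 0, 0, 0.003, 0],
    [0, 0, 0, 0, 0, 0, 0],
  ],
)

```text
time: 11.1
position: [0.4325, 0.1401, 0.1069]
eef_rot: [[-0.867, 0.499, -0.001], [0.499, 0.867, -0.0], [0.001, -0.001, -1.0]]
wrist_force: [0.7, 0.1, -0.7]
opening: 0.0139
grip_force: 30.0
```

servo_tool(
  steps=[
    [0, 0, 0, 0, 0, 0.002, 0],
    [0, 0, 0, 0, 0, 0.002, 0],
    [0, 0, 0, 0, 0, 0.002, 0],
    [0, 0, 0, 0, 0, 0, 0],
  ],
)

```text
time: 11.5
position: [0.4328, 0.1402, 0.1014]
eef_rot: [[-0.867, 0.499, -0.0], [0.499, 0.867, -0.0], [0.0, -0.0, -1.0]]
wrist_force: [0.4, 0.6, -1.1]
opening: 0.0139
grip_force: 30.0
```

servo_tool(
  steps=[
    [0, 0, 0, 0, 0, 0.002, 0],
    [0, 0, 0, 0, 0, 0.002, 0],
    [0, 0, 0, 0, 0, 0, 0],
  ],
)

```text
time: 11.8
position: [0.4331, 0.1404, 0.0976]
eef_rot: [[-0.866, 0.499, 0.0], [0.499, 0.866, 0.0], [-0.0, 0.001, -1.0]]
wrist_force: [1.8, 1.2, -0.2]
opening: 0.0143
grip_force: 30.0
```

servo_tool(
  steps=[
    [0, 0, 0, 0, 0, 0.002, 0],
    [0, 0, 0, 0, 0, 0.001, 0],
    [0, 0, 0, 0, 0, 0, 0],
  ],
)

```text
time: 12.1
position: [0.4332, 0.1404, 0.0947]
eef_rot: [[-0.867, 0.499, 0.001], [0.499, 0.867, 0.0], [-0.0, 0.001, -1.0]]
wrist_force: [2.2, 1.9, 0.2]
opening: 0.0134
grip_force: 30.0
```

servo_tool(
  steps=[
    [0, 0, 0, -0.0003, 0.0008, 0, 0],
    [0, 0, 0, 0, 0, 0.001, 0],
    [0, 0, 0, 0, 0, 0.001, 0],
    [0, 0, 0, 0, 0, 0, 0],
  ],
)

```text
time: 12.5
position: [0.4333, 0.1406, 0.0923]
eef_rot: [[-0.866, 0.499, -0.001], [0.499, 0.866, -0.0], [0.0, -0.0, -1.0]]
wrist_force: [-0.8, 0.1, -1.7]
opening: 0.0136
grip_force: 30.0
```

servo_tool(
  steps=[
    [0, 0, 0, 0, 0, 0.001, 0],
    [0, 0, 0, 0, 0, 0.001, 0],
    [0, 0, 0, 0, 0, 0, 0],
  ],
)

```text
time: 12.8
position: [0.4335, 0.1407, 0.0906]
eef_rot: [[-0.866, 0.499, -0.0], [0.499, 0.866, -0.0], [0.0, -0.0, -1.0]]
wrist_force: [-0.4, 0.0, 1.8]
opening: 0.0137
grip_force: 30.0
```

servo_tool(
  steps=[
    [0, 0, 0, 0, 0, 0.001, 0],
    [0, 0, 0, 0, 0, 0, 0],
    [0, 0, 0, 0, 0, 0, 0],
  ],
)

```text
time: 13.1
position: [0.4338, 0.1407, 0.0901]
eef_rot: [[-0.867, 0.499, 0.0], [0.499, 0.867, -0.0], [-0.0, 0.0, -1.0]]
wrist_force: [-2.1, -0.0, 4.6]
opening: 0.0138
grip_force: 30.0
```

servo_tool(
  steps=[
    [0, 0, 0, 0, 0, 0.001, 0],
    [0, 0, 0, 0, 0, 0, 0],
    [0, 0, 0, 0, 0, 0, 0],
  ],
)

```text
time: 13.4
position: [0.434, 0.1407, 0.0898]
eef_rot: [[-0.867, 0.499, 0.001], [0.499, 0.867, -0.0], [-0.001, 0.0, -1.0]]
wrist_force: [-3.3, -1.4, 10.9]
opening: 0.0139
grip_force: 30.0
```

```bash
cat > b.py <<'E'
from m import *
def bub(save=None,N=5):
    o=ctrl.get_obs(); out=[]
    for n in("wrist","top"):
        S=[snap(n) for _ in range(N)]; p=np.mean([s[0] for s in S],0).astype(np.uint8); _,d,K,R,t=S[0]
        hsv=cv2.cvtColor(p,cv2.COLOR_RGB2HSV); u,v=pix(K,R,t,(.461,-.043,.042)); yy,xx=np.indices(d.shape)
        r=.030*K[0,0]/(R@np.array([.461,-.043,.042])+t)[2]
        q=(np.hypot(xx-u,yy-v)<r)
        g=q&(hsv[...,0]>30)&(hsv[...,0]<75)&(hsv[...,1]>70)&(hsv[...,2]>60)
        if g.sum()<15: print(n,"no vial"); continue
        ct,_=cv2.findContours(g.astype(np.uint8),cv2.RETR_EXTERNAL,cv2.CHAIN_APPROX_NONE); h=cv2.convexHull(np.vstack(ct))
        m=cv2.moments(h); c=np.array([m["m10"],m["m01"]])/m["m00"]
        k=np.zeros_like(g,np.uint8); cv2.fillConvexPoly(k,h,1); k=cv2.erode(k,np.ones((3,3),np.uint8))>0
        w=np.where(k,np.clip(120-hsv[...,1].astype(float),0,None)*(hsv[...,2]>130),0)
        bc=np.array([(w*xx).sum(),(w*yy).sum()])/max(w.sum(),1e-6)
        A,B=ray(K,R,t,*c,.042),ray(K,R,t,*bc,.042); print(n,"vial",A[:2].round(4),"bubble-off mm",((B-A)[:2]*1e3).round(1),int(w.sum()))
        u,v=map(int,np.rint(c)); out.append(cv2.resize(p[v-20:v+20,max(u-20,0):u+20,::-1],(400,400),interpolation=cv2.INTER_CUBIC))
    if save and out: cv2.imwrite(save,np.hstack(out))
    print(o["time"],o["position"],o["wrist_force"],o["torque"])
E
python3 -c "
from b import *
bub('pics/bub.png')"
```

```text
wrist vial [ 0.456  -0.0408] bubble-off mm [-245.3  103.1] 0
top vial [ 0.465  -0.0423] bubble-off mm [ 9.7 -7.6] 1069
13.4 [0.43404125 0.14072553 0.0897547 ] [-3.34024945 -1.41259113 10.88577757] [-0.28518454  0.80483721 -0.01364865]
```

View pics/bub.png

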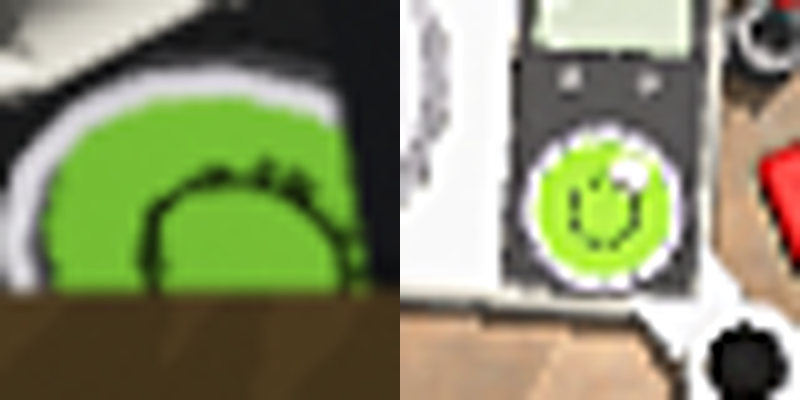

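The top crop shows the bubble up-right of the ring's centre: bubble (630,173), ring centre (604,212), roughly 12 mm. The corner is pressed on its foot, so I start turning clockwise.

servo_tool(
  steps=[
    [0, 0, 4, 0.0004, 0, 0, 0],
    [0, 0, 4, 0, 0, 0, 0],
    [0, 0, 4, 0, 0, 0, 0],
    [0, 0, 4, 0, 0, 0, 0],
    [0, 0, 4, 0, 0, 0, 0],
    [0, 0, 0, 0, 0, 0, 0],
    [0, 0, 0, 0, 0, 0, 0],
  ],
)

```text
time: 14.6
position: [0.4344, 0.1416, 0.0899]
eef_rot: [[-0.643, 0.765, 0.003], [0.765, 0.643, 0.001], [-0.001, 0.003, -1.0]]
wrist_force: [-0.6, 2.5, 7.3]
opening: 0.0135
grip_force: 30.0
```

```bash
python3 -c "
from b import *
bub()"
```

```text
wrist no vial
top vial [ 0.465  -0.0423] bubble-off mm [ 9.2 -6.9] 1208
14.6 [0.43444137 0.14163519 0.08994751] [-0.62809697  2.49800789  7.26671759] [ 0.4890639  -0.01042347  0.04353625]
```

servo_tool(
  steps=[
    [0, 0, 4, 0.0003, 0.0003, 0.0003, 0],
    [0, 0, 4, 0, 0, 0, 0],
    [0, 0, 4, 0, 0, 0, 0],
    [0, 0, 4, 0, 0, 0, 0],
    [0, 0, 4, 0, 0, 0, 0],
    [0, 0, 0, 0, 0, 0, 0],
    [0, 0, 0, 0, 0, 0, 0],
  ],
)

```text
time: 15.8
position: [0.4352, 0.1421, 0.09]
eef_rot: [[-0.343, 0.939, 0.004], [0.939, 0.343, 0.002], [0.0, 0.005, -1.0]]
wrist_force: [1.9, 1.3, 6.6]
opening: 0.0143
grip_force: 30.0
```

```bash
python3 -c "
from b import *
bub()"
```

```text
wrist no vial
top vial [ 0.4648 -0.0424] bubble-off mm [ 7.2 -5.4] 1339
15.8 [0.43518153 0.14211029 0.08995047] [1.8937514  1.26521523 6.59992303] [ 0.50467147 -0.47289602  0.02964928]
```

servo_tool(
  steps=[
    [0, 0, 4, 0.0001, 0.0005, 0.0004, 0],
    [0, 0, 4, 0, 0, 0, 0],
    [0, 0, 4, 0, 0, 0, 0],
    [0, 0, 4, 0, 0, 0, 0],
    [0, 0, 4, 0, 0, 0, 0],
    [0, 0, 0, 0, 0, 0, 0],
    [0, 0, 0, 0, 0, 0, 0],
  ],
)

```text
time: 17.0
position: [0.4361, 0.1423, 0.0899]
eef_rot: [[-0.001, 1.0, 0.005], [1.0, 0.001, 0.001], [0.001, 0.005, -1.0]]
wrist_force: [2.7, 2.4, 7.1]
opening: 0.0137
grip_force: 30.0
```

```bash
python3 -c "
from b import *
bub()"
```

```text
wrist no vial
top vial [ 0.465  -0.0425] bubble-off mm [ 4.8 -3.1] 1207
17.0 [0.43611265 0.14229382 0.08988219] [2.7020325  2.35688083 7.13055679] [ 0.33111786 -0.74310644  0.03130687]
```

servo_tool(
  steps=[
    [0, 0, 4, 0.0003, 0.0004, 0.0005, 0],
    [0, 0, 4, 0, 0, 0, 0],
    [0, 0, 4, 0, 0, 0, 0],
    [0, 0, 4, 0, 0, 0, 0],
    [0, 0, 4, 0, 0, 0, 0],
    [0, 0, 4, 0, 0, 0, 0],
    [0, 0, 0, 0, 0, 0, 0],
    [0, 0, 0, 0, 0, 0, 0],
  ],
)

```text
time: 18.3
position: [0.4372, 0.1422, 0.0898]
eef_rot: [[0.406, 0.914, 0.007], [0.914, -0.406, 0.001], [0.003, 0.006, -1.0]]
wrist_force: [3.2, -1.2, 8.1]
opening: 0.0137
grip_force: 30.0
```

```bash
python3 -c "
from b import *
bub('pics/bub2.png')"
```

```text
wrist no vial
top vial [ 0.4653 -0.0426] bubble-off mm [ 2.2 -1.5] 1471
18.3 [0.4372155  0.14221412 0.0898372 ] [ 3.1699725  -1.18290098  8.12231057] [-0.17328284 -1.03578976  0.07736428]
```

View pics/bub2.png

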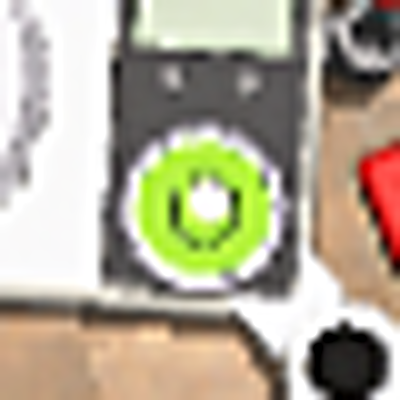

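The top crop shows the bubble at (208,200) against ring centre (204,212), about 3 mm still to go. Another 15° or so.

servo_tool(
  steps=[
    [0, 0, 4, 0.0001, 0.0004, 0.0003, 0],
    [0, 0, 4, 0, 0, 0, 0],
    [0, 0, 4, 0, 0, 0, 0],
    [0, 0, 4, 0, 0, 0, 0],
    [0, 0, 0, 0, 0, 0, 0],
    [0, 0, 0, 0, 0, 0, 0],
    [0, 0, 0, 0, 0, 0, 0],
  ],
)

```text
time: 19.5
position: [0.4379, 0.1419, 0.0898]
eef_rot: [[0.642, 0.767, 0.007], [0.767, -0.642, 0.0], [0.005, 0.005, -1.0]]
wrist_force: [4.4, -1.3, 10.1]
opening: 0.014
grip_force: 30.0
```

```bash
python3 -c "
from b import *
bub('pics/bub3.png')"
```

```text
wrist vial [ 0.4713 -0.0427] bubble-off mm [-5.1  1.7] 4333
top vial [ 0.4652 -0.0426] bubble-off mm [ 0.2 -0.4] 1309
19.5 [0.43792619 0.14185064 0.08978868] [ 4.44242266 -1.25114113 10.07072913] [-0.49194598 -1.01698989  0.17319318]
```

View pics/bub3.png

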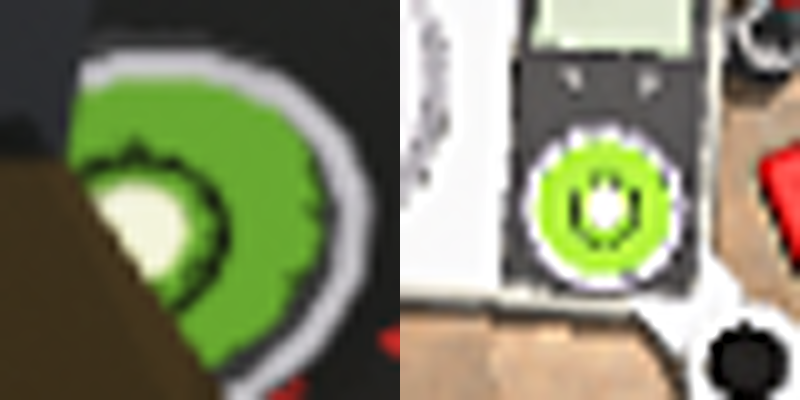

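servo_tool(
  steps=[
    [0, 0, 0, 0, 0, 0, 0],
    [0, 0, 0, 0, 0, 0, 0],
    [0, 0, 0, 0, 0, 0, 0],
    [0, 0, 0, 0, 0, 0, 0],
    [0, 0, 0, 0, 0, 0, 0],
    [0, 0, 0, 0, 0, 0, 0],
    [0, 0, 0, 0, 0, 0, 0],
    [0, 0, 0, 0, 0, 0, 0],
  ],
)

```text
time: 20.8
position: [0.438, 0.1419, 0.0898]
eef_rot: [[0.642, 0.767, 0.007], [0.767, -0.642, 0.0], [0.005, 0.005, -1.0]]
wrist_force: [3.9, -1.5, 9.5]
opening: 0.014
grip_force: 30.0
```

```bash
python3 -c "
from b import *
bub()
S=snap('side'); print('blue ok', (cv2.cvtColor(S[0],cv2.COLOR_RGB2HSV)[150:240,300:350,0]>100).sum())
print(ctrl.hand_in())"
```

```text
wrist vial [ 0.4713 -0.0427] bubble-off mm [-5.1  1.7] 4336
top vial [ 0.4652 -0.0426] bubble-off mm [ 0.2 -0.4] 1303
20.8 [0.43795219 0.14186651 0.0898298 ] [ 3.94064159 -1.54255733  9.50593539] [-0.47070664 -1.0239912   0.08083695]
blue ok 911
the job is handed in; nothing more can be done
None
```

I handed the job in at about 21 s: the blue key is gripped and seated in the open corner's socket, pressing with about 9.5 N, and the bubble is at rest about 0.5 mm from the ring's centre by the top camera; the hand-in returned no verdict.

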